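# Screw the filler cap onto the header tank

## Task

Close the bottle filler's header tank: take the big steel cap with the bar handle from the draining tray and set it over the tank's filler neck. Turn it gently backwards (anticlockwise from above) until it drops into its thread starts, then turn it forwards (clockwise) until it is fully home, its rim down on the neck's collar. Never force it: stop at the first firm resistance, let go of it, and leave the other things alone.

Things in the scene. Friction and masses are not known exactly. Their poses are not given: they have to be found in the camera images.
- cap: Filler cap, a steel cup lying mouth down on the tray: 66 mm across, 38 mm tall, 0.14 to 0.24 kg, with an upright black bar handle on top. Origin: centre of its rim (underside), z up. Inside, three round pins of 5 mm, 120 degrees apart, one along the cap's +x, stick inwards, centres 5 mm above the rim; they leave a bore of 46 mm.
- cap_grip (a point): Middle of the cap's bar handle, 54 mm above the cap's rim, axes as the cap. The bar is 52 mm long (along x), 14 mm wide (along y) and rises from 38 to 70 mm above the rim.
- neck_seat (a point): Centre of the flat collar (68 mm across) at the foot of the filler neck on the tank, 88 mm above the table; z up. The cap is home when its rim lies on the collar. Dropped into the thread starts its rim is about 3 mm above the collar; from there it turns clockwise under the threads, sinking 4.5 mm per rad, easily (under 0.1 N m) until tight after 1.0 to 1.4 rad. 0.2 to 0.5 N m is hand-tight.
- neck_top (a point): Top of the neck, 30 mm above the collar: a cone from 32 mm across here to 44 mm 8 mm lower. Three threads, 54 mm across, stand on the neck; no pose tells where they start. A cap set down mostly rests on them, rim 5.5 to 13 mm above the collar; clockwise it soon jams. Anticlockwise it climbs 4.5 mm per rad for up to 1.6 rad, then, if free to slide down, drops; 0.15 rad farther back is a stop.
- tank: Low stainless header tank, 200 x 240 x 75 mm (x, y, z), fixed; origin at the centre of its underside, z up. The neck stands on its top at (-20, -30) mm in its own x, y. A lifting bow (10 mm bar, up to 105 mm high) stands on the top at y = +85 mm, x from -50 to +50 mm.
- tray: Dark steel draining tray, 180 x 300 mm, floor 4 mm thick, rim 14 mm high, fixed; origin at the centre of its underside.
- bung: Bystander on the tray: rubber bung, 42 mm across, 34 mm tall; origin at the underside.
- spout: Bystander on the tray: steel filling spout, 45 mm across, 34 mm tall; origin at the underside.
- bottle_a: Bystander: dark wine bottle, 74 mm across, 297 mm tall; origin at the underside.
- bottle_b: Bystander: the second dark wine bottle, same size; origin at the underside.
- wrench: Bystander: steel wrench, 180 mm long, lying beyond the tank and tray.
- brush: Bystander: cleaning brush, 190 mm long, lying beyond the tray.
- beaker: Bystander: steel beaker, 80 mm across, 90 mm tall; origin at the underside.
There are look-alikes about, which are no part of the job. Leave any blue look-alike of the cap alone.

How it is judged (in metres and radians):
On the way:
1. the cap has dropped into the thread starts (rim 1.5 to 4.5 mm above the collar, upright, centred within 4 mm) (z of cap in the frame of neck_seat between 0.0015 and 0.0045 m and horizontal distance between cap and neck_seat below 0.004 m and angle between cap's own z axis and vertical below 0.1 rad), for 0.1 s.
At the end, for the whole second after the job is handed in: The cap is on the neck with its rim within 0.8 mm of the collar, centred within 3 mm, upright within 0.05 rad, at rest and released (z of cap in the frame of neck_seat below 0.0008 m and horizontal distance between cap and neck_seat below 0.003 m and angle between cap's own z axis and vertical below 0.05 rad and linear speed of cap below 0.01 m/s); the robot touches nothing.
It fails at once if the cap is forced against the neck with more than 60 N in all (pins and rim together) (contact force between cap and tank above 60 N).
It fails at once if a bystander is pushed more than 40 mm (distance of any of bung, spout, bottle_a, bottle_b, wrench, brush, beaker from where it was at the start of the episode above 0.04 m).
It also fails if it takes over 72 s, if anything falls off the work surface, if the arm or the gripper's body presses on something with over 40 N, if the wrist force passes 120 N, or if a joint passes its speed limit or range.

## Robot

A 6-joint arm with a two-finger parallel gripper is mounted at the origin on the work surface. World frame = base frame: x ahead of the robot, y to its left, z up, the work surface at z = 0. Lengths are in m, angles in degrees, forces in N, time in s.
With the tool pointing down it reaches from about 0.3 to 0.775 m from the base axis. Payload 14.6 kg.
Tool frame: the origin (TCP) lies between the finger pads; the fingertips stand 17 mm ahead of it and the grasp point (between the pads) lies 2 mm behind it (bot.tip_extent is the distance from the TCP to the fingertips, in m); z points along the fingers, y is the direction in which the jaws open and shut (so a half turn about z gives the same grasp; the last joint's range is limited). The gripper opens to 85 mm and grips with 20 to 120 N. Pads are 22 mm wide; open, the fingers measure 114 mm over their backs; the gripper's body (76 mm by 85 mm) begins 54 mm behind the grasp point. The pads swing forward as they close: fully open they stand 13 mm farther back than shut.
Start: joints at [66.773, 17.183, 87.147, -0, 75.671, -3.816], TCP at [0.183, 0.519, 0.248] pointing down, gripper open.
Joint ranges: [-173.82, 173.82], [-45.26, 126.66], [13.44, 144.39], [-59.66, 239.66], [0, 175.72], [-146.38, 146.38]. Speed limits (degrees/s): [127.2, 127.2, 147.25, 180, 180, 180].

## Interface

Orientations are given as a 3x3 rotation matrix whose columns are the frame's x, y, z axes.
In Python, from plant import readout, cams, bot gives the robot as it stands. The module is installed in compiled form; this text tells all that it offers.
- The arm moves only by the tool servo_tool, never from a script. Its argument "deltas" is a list of rows, each a list of 6 numbers: the shift along the tool's x, y, z as a fraction of full scale, then the turn, a rotation vector about the tool's x, y, z as a fraction of full scale. A call has 1 to 12 rows; each row shifts and turns the commanded pose from where the row before left it, along the tool's axes as they then stand; what a row does not reach is not made up. Full scale, the value 1, is 0.06 m for a shift and 0.1 rad for a turn. A row lasts 1/8 s, in which the tool goes at most 62.5 mm and 10.7 degrees, less where a joint would pass 70% of its speed; a pose out of reach is approached as far as the arm can. A call with a number of a shift or a turn outside -1 to 1 is refused whole. A call with a gripper value outside its range is refused whole. "grip" is the opening, from -1 (shut) to 1 (fully open), set as the call begins (left out, the last holds). The fingers move at their own pace and stop on an object; "grip_force" is the grip in N (left out, the last holds). Time passes only in rows, so rows that do not move let the fingers close. It gives the time, the measured TCP pose, the force and the opening at its end, in the units of the state.
- readout.state(): the state, without advancing time (a new reading comes with each control period).
- cams.read_camera(name): name is "side" or "top" or "wrist"; returns a dict with "pixels" (420x560x3 uint8, red, green, blue), "K" (3x3 intrinsics, pixels), "k1" (the pictures are not rectified: a ray, as slopes to the right and down, at radius r is drawn at 1 + k1 r^2 times it, then the intrinsics apply), "extrinsics" (4x4, takes a point from camera to world coordinates); the wrist camera has in their place "hand_eye" (4x4, takes a point from camera to tool coordinates, whose origin is the TCP and whose axes are the flange's). Camera axes: x right, y down, z forward; pixel columns grow to the right and rows downward; lengths in m; the calibration is good to about 2 mm. A picture is of the moment at which its call begins: read the wrist's pose just before it. There is no depth.
- bot.finish_job(): hands the job in, once; it reports no verdict.
The state is a dict: "t": time; "joint_pos": joint angles; "qd": joint speeds; "joint_efforts": joint torques, N m; "position": TCP position; "orientation": TCP orientation; "force": force on the tool from outside, world axes, zero at the start; "torque": the same for the moment, N m; "finger_gap": finger opening in m.
Only numpy, scipy, OpenCV 4.12 (cv2) and the standard library are available. Lean on these libraries where they do the work, as an engineer would, in place of code of your own. Each camera call takes 0.05 s, during which the arm holds its last target.

## Working session

There is one attempt and no reset: what is moved stays moved. The work goes in short steps, Python scripts to look and compute and a tool call to move; the robot and the scene stay as the last step left them, time stands still between calls to the robot, and variables do not carry over. Pictures are saved under pics/ and viewed, and the job is handed in when it is done.

Besides the shell and the picture viewer there is one more tool, called after "Call:" as a command line: name --pt "numbers of a row" for each row, then --argument value for the rest. servo_tool: Moves the arm, as the interface text tells. Its arguments: {"type":"object","properties":{"deltas":{"type":"array"},"grip":{"type":"number"},"grip_force":{"type":"number"}},"required":["deltas"]}

```bash
mkdir -p pics
cat > h.py <<'E'
import numpy as np, cv2
from plant import readout, cams, bot
def save(name,fn):
    s=readout.state(); d=cams.read_camera(name)
    cv2.imwrite('pics/'+fn,cv2.cvtColor(d['pixels'],cv2.COLOR_RGB2BGR))
    E=d.get('extrinsics')
    if E is None:
        T=np.eye(4);T[:3,:3]=np.array(s['orientation']);T[:3,3]=s['position'];E=T@np.array(d['hand_eye'])
    np.savez('pics/'+fn+'.npz',K=d['K'],k1=d['k1'],E=E,img=d['pixels'])
    return d
def ray(fn,u,v):
    z=np.load('pics/'+fn+'.npz');K=z['K'];k=float(z['k1'])
    p=cv2.undistortPoints(np.array([[[u,v]]],float),K,np.array([k,0,0,0,0.]))[0,0]
    E=z['E'];r=E[:3,:3]@np.array([p[0],p[1],1.]);return E[:3,3],r/np.linalg.norm(r)
def onz(fn,u,v,h):
    o,r=ray(fn,u,v);return o+r*(h-o[2])/r[2]
def proj(fn,P):
    z=np.load('pics/'+fn+'.npz');E=np.linalg.inv(z['E']);q=E[:3,:3]@np.array(P)+E[:3,3]
    x=q[:2]/q[2];x=x*(1+float(z['k1'])*(x@x));return (z['K']@np.array([x[0],x[1],1]))[:2]
def tri(*a):
    A=np.zeros((3,3));b=np.zeros(3)
    for fn,u,v in a:
        o,r=ray(fn,u,v);M=np.eye(3)-np.outer(r,r);A+=M;b+=M@o
    return np.linalg.solve(A,b)
E
python3 - <<'E'
from h import *
s=readout.state();print(s)
for n in ('side','top','wrist'):
    d=save(n,n+'0.png');print(n,d['K'],d['k1'],d.get('extrinsics'),d.get('hand_eye'))
print(bot.tip_extent)
E
```

```text
{'t': 0.0, 'joint_pos': array([ 6.67707289e+01,  1.72173089e+01,  8.71799982e+01,  9.28203095e-04,
        7.56696905e+01, -3.81744944e+00]), 'qd': array([ 0.01604918,  0.01676329,  0.00092681, -0.03472271,  0.03005544,
        0.12547292]), 'joint_efforts': array([-6.98612857e-04, -5.43516326e+01, -3.61799097e+01, -1.68115241e-05,
        4.05444007e-03, -5.75909667e-05]), 'position': array([0.18272681, 0.51853834, 0.24770744]), 'orientation': array([[-9.43152746e-01,  3.32359251e-01, -4.75620571e-04],
       [ 3.32359578e-01,  9.43152146e-01, -1.06834575e-03],
       [ 9.35079707e-05, -1.16569028e-03, -9.99999316e-01]]), 'force': array([-0.19014288,  0.78555261,  0.29702791]), 'torque': array([ 0.03781428, -0.05204043, -0.01338462]), 'finger_gap': 0.08548075316134472}
side [[391.90383272   0.         281.88909391]
 [  0.         391.90383272 214.88150514]
 [  0.           0.           1.        ]] 0.015241733672707305 [[ 0.99040188 -0.09550973  0.09990995  0.43315312]
 [-0.138194   -0.67090063  0.72855663 -0.8118755 ]
 [-0.0025546  -0.73537081 -0.67766012  0.91056773]
 [ 0.          0.          0.          1.        ]] None
top [[457.75283256   0.         285.2743054 ]
 [  0.         457.75283256 208.97070684]
 [  0.           0.           1.        ]] -0.09176399365062204 [[-0.02201194 -0.98868718  0.14836824  0.37008524]
 [-0.99970396  0.02330582  0.00698764  0.03231617]
 [-0.01036644 -0.14817051 -0.9889075   1.18340393]
 [ 0.          0.          0.          1.        ]] None
wrist [[317.88861865   0.         277.42811689]
 [  0.         317.88861865 210.32875413]
 [  0.           0.           1.        ]] -0.007324379138810583 None [[-7.24057491e-04 -9.54391641e-01 -2.98556647e-01  7.65600376e-02]
 [ 9.99999358e-01 -9.51423270e-04  6.16209323e-04 -1.24528629e-03]
 [-8.72158768e-04 -2.98556009e-01  9.54391717e-01 -1.24133804e-01]
 [ 0.00000000e+00  0.00000000e+00  0.00000000e+00  1.00000000e+00]]
0.017
```

View pics/side0.png

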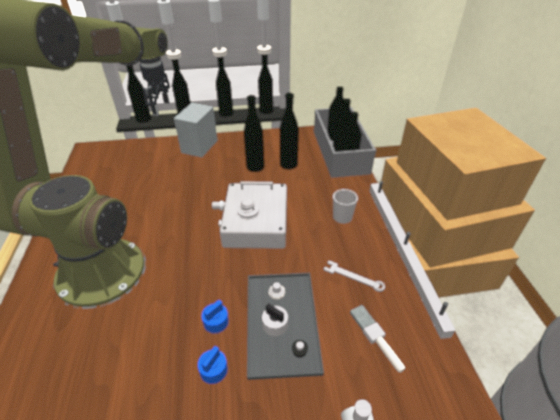

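View pics/top0.png

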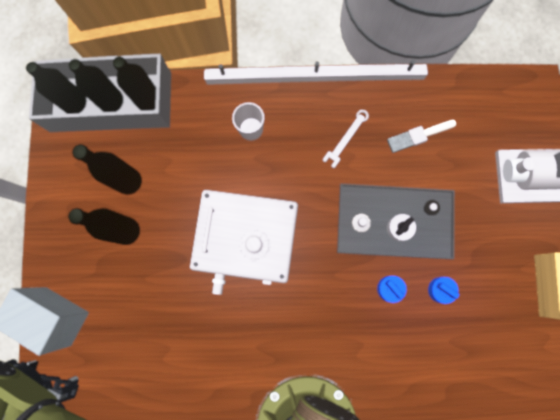

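View pics/wrist0.png

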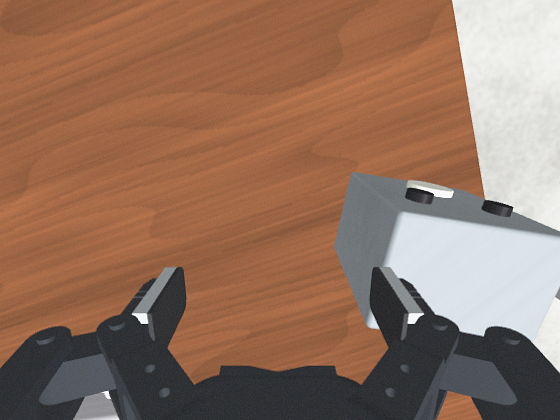

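Candidates in the top view are the steel cup with a black bar at (403,227) and two blue look-alikes at (393,290) and (445,290). The spout is at (362,222), the bung at (432,208) and the neck at (254,244). The steel one on the tray fits the description, so I'll confirm it in an enlarged crop.

Run:
```python
from h import *
t=cv2.imread('pics/top0.png');s=cv2.imread('pics/side0.png')
f=lambda i,x,y,w,h,k:cv2.resize(i[y:y+h,x:x+w],None,fx=k,fy=k,interpolation=cv2.INTER_CUBIC)
a=np.hstack([f(t,345,190,110,80,3.6),f(t,205,205,110,80,3.6)])
b=np.hstack([f(s,245,270,110,80,3.6),f(s,200,175,110,80,3.6)])
cv2.imwrite('pics/crop0.png',np.vstack([a,b]))
# estimate
for h,n,u,v in((.074,'bar',403,227),(.118,'necktop',254,242)): print(n,onz('top0.png',u,v,h))
print('bar side',onz('side0.png',275,313,.06),'neck side',onz('side0.png',248,204,.118))
g=t.astype(int).sum(2)
x0,y0=385,212
m=(g[y0:y0+32,x0:x0+36]<150).astype(np.uint8)
n,l,st,c=cv2.connectedComponentsWithStats(m)
print(st,c+[x0,y0])
```

```text
bar [ 0.48518261 -0.24665429  0.074     ]
necktop [0.45377922 0.11447893 0.118     ]
bar side [ 0.49103336 -0.25587863  0.06      ] neck side [0.45357489 0.10386416 0.118     ]
[[   0    0   36   32 1139]
 [  15   12    5    5   11]
 [  13   20    2    1    2]] [[402.51712028 227.51009658]
 [401.45454545 225.63636364]
 [398.5        232.        ]]
```

View pics/crop0.png

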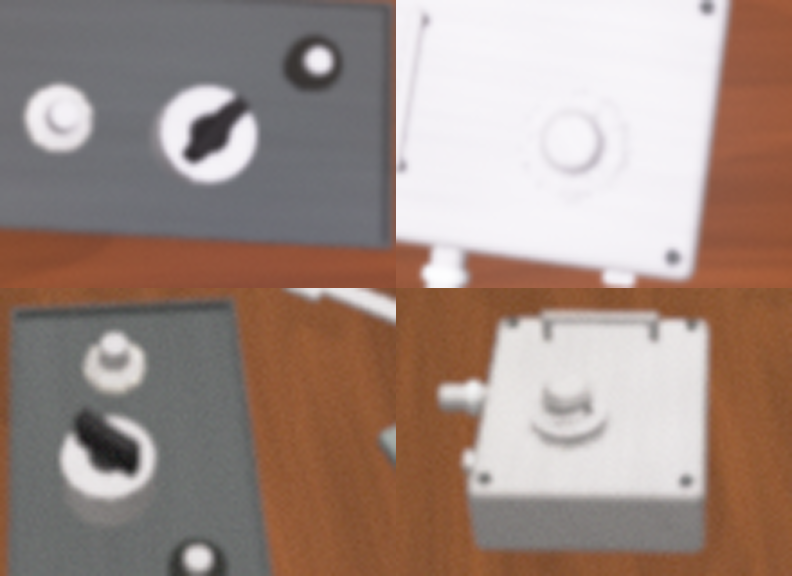

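The crop confirms it: a steel cup with a black bar handle, bar at about -49° in the world. I'm moving above it with the wrist camera.

Call:
servo_tool --pt "-0.56 -0.65 0 0 0 0" --pt "-0.56 -0.65 0 0 0 0" --pt "-0.56 -0.65 0 0 0 0" --pt "-0.56 -0.65 0 0 0 0" --pt "-0.56 -0.65 0 0 0 0" --pt "-0.56 -0.65 0 0 0 0" --pt "-0.56 -0.65 0 0 0 0" --pt "-0.56 -0.65 0 0 0 0" --pt "-0.56 -0.65 0 0 0 0" --pt "-0.56 -0.65 0.05 0 0 0" --pt "-0.56 -0.65 0.05 0 0 0" --pt "-0.56 -0.65 0.1 0 0 0"

```text
t: 1.65
position: [0.4079, -0.0585, 0.2363]
orientation: [[-0.943, 0.333, 0.001], [0.333, 0.943, -0.0], [-0.001, 0.0, -1.0]]
force: [1.2, 0.9, 1.1]
finger_gap: 0.0854
```

Call:
servo_tool --pt "-0.56 -0.65 0.2 0 0 0" --pt "-0.56 -0.65 0.2 0 0 0" --pt "-0.56 -0.65 0.2 0 0 0" --pt "-0.56 -0.65 0 0 0 0" --pt "0 0 0 0 0 1" --pt "0 0 0 0 0 1" --pt "0 0 0 0 0 1" --pt "0 0 0 0 0 1" --pt "0 0 0 0 0 1" --pt "0 0 0 0 0 0.2" --pt "0 0 0 0 0 0"

```text
t: 3.02
position: [0.4824, -0.2485, 0.2002]
orientation: [[-0.655, 0.756, -0.0], [0.756, 0.655, 0.0], [0.0, -0.0, -1.0]]
force: [-0.0, 0.1, 0.5]
finger_gap: 0.0856
```

Run:
```python
from h import *
s=readout.state();print(s['t'],s['position'],s['orientation'],s['joint_pos'],s['force'])
save('wrist','w1.png')
```

```text
3.025 [ 0.48239394 -0.24846826  0.20017321] [[-6.54597079e-01  7.55977924e-01 -2.04850764e-04]
 [ 7.55977920e-01  6.54597106e-01  1.15445218e-04]
 [ 2.21368753e-04 -7.92925517e-05 -9.99999972e-01]] [-3.11191593e+01  1.87739196e+01  9.17020097e+01 -4.30460815e-04
  6.95375372e+01 -7.20081159e+01] [-0.03804791  0.14303674  0.52290674]
```

View pics/w1.png

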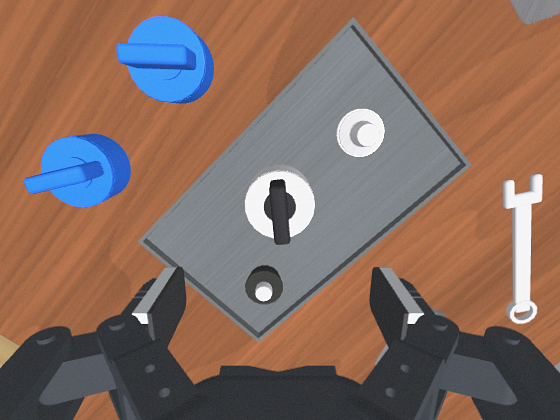

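The wrist view shows the steel cap at (280,205), bar running (277,180)–(283,243), bung at (264,287), spout at (361,133).

Run:
```python
from h import *
i=cv2.imread('pics/w1.png')
c=cv2.resize(i[160:260,230:330],None,fx=6,fy=6,interpolation=cv2.INTER_CUBIC);cv2.imwrite('pics/w1c.png',c)
g=cv2.cvtColor(i,cv2.COLOR_BGR2GRAY)
m=np.zeros_like(g);m[165:250,240:320]=(g[165:250,240:320]>215)
cs,_=cv2.findContours(m,cv2.RETR_EXTERNAL,cv2.CHAIN_APPROX_NONE);k=max(cs,key=cv2.contourArea)
e=cv2.fitEllipse(cv2.convexHull(k));print(e, onz('w1.png',*e[0],.042))
m2=np.zeros_like(g);m2[165:250,260:300]=(g[165:250,260:300]<60)
ys,xs=np.nonzero(m2)
for r in range(178,248,4):
    q=xs[ys==r];print(r,q.min() if len(q) else 0,q.max() if len(q) else 0)
```

```text
((279.358642578125, 204.14918518066406), (67.47305297851562, 69.80882263183594), 89.8132553100586) [ 0.48702866 -0.25271577  0.042     ]
178 0 0
182 271 284
186 270 284
190 270 284
194 270 288
198 267 286
202 265 293
206 264 294
210 265 287
214 267 291
218 271 288
222 273 287
226 273 287
230 274 288
234 274 288
238 274 289
242 275 288
246 0 0
```

View pics/w1c.png

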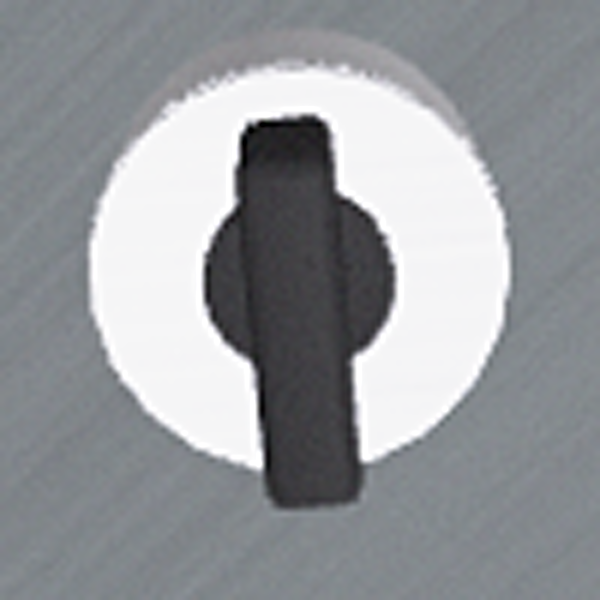

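Run:
```python
from h import *
z=np.load('pics/w1.png.npz')
a=onz('w1.png',277.2,187,.074);b=onz('w1.png',281.6,243.5,.074)
print(a,b,np.linalg.norm(a-b),(a+b)/2)
d=a-b;ang=np.degrees(np.arctan2(d[1],d[0]));print('bar ang',ang)
s=readout.state();R=s['orientation'];print('tool x ang',np.degrees(np.arctan2(R[1,0],R[0,0])))
m=(a+b)/2
print('delta tool to mid',R.T@(m-s['position']), 'disc', R.T@(np.array([.48703,-.25272,.042])-s['position']))
# also neck pos
for h in(.118,):print(onz('top0.png',204.9+0, 0,h)) 
print('blue',onz('w1.png',170,58,.05))
```

```text
[ 0.4700041  -0.23609984  0.074     ] [ 0.50510458 -0.27097538  0.074     ] 0.049480778784680206 [ 0.48755434 -0.25353761  0.074     ]
bar ang 135.1841731333576
tool x ang 130.89436409574532
delta tool to mid [-0.00721318  0.00055479  0.12621861] disc [-0.00625501  0.00069504  0.1582187 ]
[1.08317002 0.23634301 0.118     ]
blue [ 0.34168408 -0.21676431  0.05      ]
```

Call:
servo_tool --pt "-0.11 0.01 0 0 0 -0.75" --pt "0 0 0.4 0 0 0" --pt "0 0 0.5 0 0 0" --pt "0 0 0.5 0 0 0" --pt "0 0 0.4 0 0 0" --pt "0 0 0.25 0 0 0" --pt "0 0 0.2 0 0 0" --pt "0 0 0 0 0 0"

```text
t: 4.08
position: [0.4871, -0.253, 0.0649]
orientation: [[-0.708, 0.706, -0.001], [0.706, 0.708, 0.0], [0.001, -0.0, -1.0]]
force: [0.1, -0.2, 0.7]
finger_gap: 0.0854
```

Call:
servo_tool --pt "0 0 0 0 0 0" --pt "0 0 0 0 0 0" --pt "0 0 0 0 0 0" --pt "0 0 0 0 0 0" --pt "0 0 0 0 0 0" --pt "0 0 0 0 0 0" --grip -1 --grip_force 60

```text
t: 4.82
position: [0.4873, -0.2531, 0.0655]
orientation: [[-0.708, 0.706, 0.0], [0.706, 0.708, -0.0], [-0.0, 0.0, -1.0]]
force: [0.7, 0.9, 2.7]
finger_gap: 0.0132
```

Run:
```python
from h import *
s=readout.state();print(s['t'],s['position'],s['force'],s['torque'],s['finger_gap'])
save('wrist','w2.png')
# neck estimates from top view
t=cv2.imread('pics/top0.png')
cv2.imwrite('pics/t0n.png',cv2.resize(t[180:300,180:310],None,fx=5,fy=5,interpolation=cv2.INTER_CUBIC))
```

```text
4.825 [ 0.48733395 -0.25309657  0.06546412] [0.69975831 0.91702747 2.70154374] [0.04290504 0.00394266 0.00646989] 0.013176607778290822
```

View pics/w2.png

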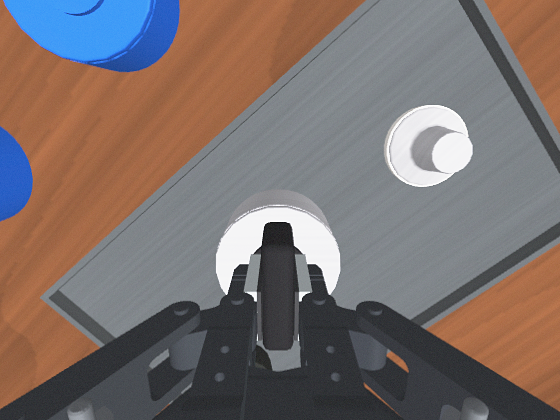

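View pics/t0n.png

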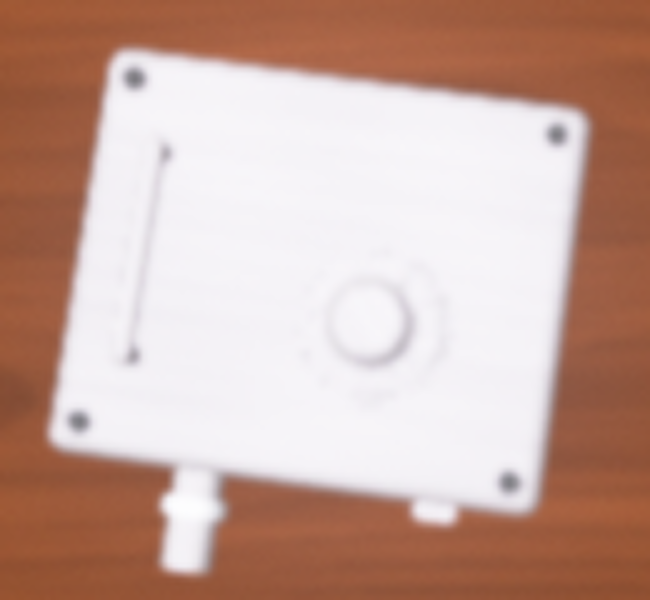

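Cap gripped: gap is 13.2 mm, and the picture shows the bar between the pads. Next I lift, turn towards neutral yaw and hover short of the neck to see it with the wrist camera.

Call:
servo_tool --pt "0 0 -0.5 0 0 0" --pt "0 0 -0.7 0 0 0" --pt "0 0 -0.7 0 0 1" --pt "0 0 -0.7 0 0 1" --pt "0 0 -0.65 0 0 1" --pt "0 0 0 0 0 1" --pt "0 0 0 0 0 1" --pt "0 0 0 0 0 0.24" --pt "0.7 0.15 0 0 0 0" --pt "0.8 0.2 0 0 0 0" --pt "0.8 0.2 0 0 0 0"

```text
t: 6.25
position: [0.4828, -0.1099, 0.26]
orientation: [[-0.261, 0.965, -0.0], [0.965, 0.261, 0.0], [0.0, -0.0, -1.0]]
force: [0.4, 0.8, -1.3]
finger_gap: 0.0123
```

Call:
servo_tool --pt "0.8 0.2 0 0 0 0" --pt "0.8 0.2 0 0 0 0" --pt "0.5 0.05 0 0 0 0" --pt "0 0 0 0 0 0" --pt "0 0 0 0 0 0"

```text
t: 6.88
position: [0.4765, 0.0171, 0.2602]
orientation: [[-0.261, 0.965, -0.0], [0.965, 0.261, -0.0], [-0.0, -0.0, -1.0]]
force: [-0.7, -0.6, -1.4]
finger_gap: 0.013
```

Run:
```python
from h import *
s=readout.state();print(s['t'],s['position'],s['force'],s['finger_gap'],s['joint_pos'])
save('wrist','w3.png')
```

```text
6.875 [0.47654208 0.01707072 0.26017934] [-0.68700895 -0.56300744 -1.4447014 ] 0.013011044087928737 [-2.34501827e+00  7.22601123e+00  9.76006556e+01 -1.16985070e-02
  7.51851473e+01 -1.74636282e+01]
```

View pics/w3.png

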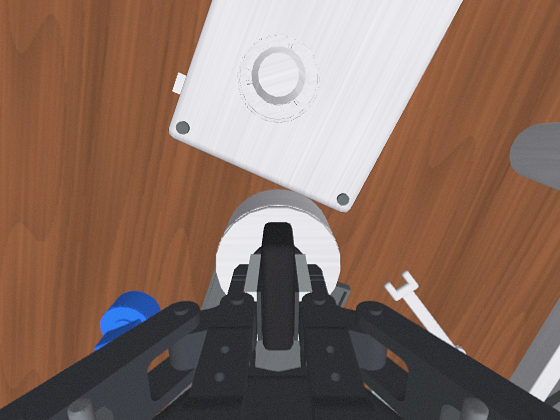

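The wrist view shows the neck at about (278,76) with its collar ring, and the held cap disc around (278,255). I'll measure both from the same camera so that its bias cancels.

Run:
```python
from h import *
i=cv2.imread('pics/w3.png')
a=cv2.resize(i[25:130,225:330],None,fx=5.6,fy=5.6,interpolation=cv2.INTER_CUBIC)
cl=cv2.createCLAHE(4,(4,4));g=cl.apply(cv2.cvtColor(a,cv2.COLOR_BGR2GRAY));cv2.imwrite('pics/w3c.png',g)
g=cv2.cvtColor(i,cv2.COLOR_BGR2GRAY)
# cap disc left/right extents per row on top face
for r in (235,245,255,260,265):
    row=g[r,200:360].astype(int); q=np.nonzero(row>200)[0]+200; print(r,q.min(),q.max())
```

```text
235 225 331
245 220 336
255 216 339
260 216 339
265 216 339
```

View pics/w3c.png

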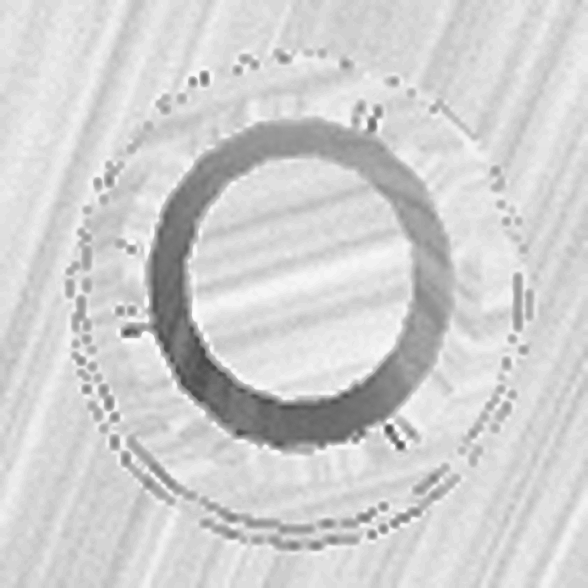

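Run:
```python
from h import *
f='w3.png';s=readout.state();R=s['orientation'];p=s['position']
c=lambda x,y:(x/5.6+225-.4,y/5.6+25-.4)
for n,u,h in(('top',c(300,277.5),.118),('cone',c(300.5,284),.110),('collar',c(299,298),.088)):
    q=onz(f,*u,h);print(n,u,q,R.T@(q-p))
i=cv2.imread('pics/w3.png');g=cv2.cvtColor(i,cv2.COLOR_BGR2GRAY)
pts=[]
for r in range(225,264,3):
    q=np.nonzero(g[r,200:360]>200)[0]+200; pts+=[(q.min()-.5,r),(q.max()+.5,r)]
for cc in range(235,262,3):
    col=g[190:260,cc].astype(int);q=np.nonzero(col>200)[0]
    pts.append((cc,190+q.min()-.5))
pts=np.array(pts,np.float32);e=cv2.fitEllipse(pts);print(e)
q=onz(f,*e[0],p[2]-.0235);print('cap',q,R.T@(q-p))
# circle fit in world plane
W=np.array([onz(f,u,v,p[2]-.0235)[:2] for u,v in pts]);A=np.c_[2*W,np.ones(len(W))];x=np.linalg.lstsq(A,(W**2).sum(1),rcond=None)[0]
rr=np.sqrt(x[2]+x[:2]@x[:2]);print('circ',x[:2],rr,R.T@(np.r_[x[:2],0]-np.r_[p[:2],0]))
for h,u,v in((.118,253.8,244.4),): print('topcam',onz('top0.png',u,v,h))
# thread-start marks angles in world about neck (at z~.1)
n0=onz(f,*c(300.5,284),.1)
for m in((368,115),(130,330),(400,435)):
    d=onz(f,*c(*m),.1)-n0;print(np.degrees(np.arctan2(d[1],d[0])),np.linalg.norm(d))
```

```text
top (278.1714285714286, 74.15357142857142) [0.44948426 0.11630982 0.118     ] [ 0.10312895 -0.00026718  0.14216191]
cone (278.2607142857143, 75.31428571428572) [0.44958825 0.11630569 0.11      ] [ 0.10309848 -0.00016592  0.15016189]
collar (277.9928571428572, 77.81428571428572) [0.44939143 0.11646324 0.088     ] [ 0.1033033  -0.00030973  0.17216191]
((277.6395568847656, 263.7072448730469), (113.3544921875, 124.67652893066406), 90.79045104980469)
cap [0.4754976  0.01739448 0.23666896] [ 0.00084379 -0.00089465  0.02350016]
circ [0.47589149 0.01581696] 0.03199495589394051 [-7.83512176e-04 -9.30087376e-04  2.77208493e-07]
topcam [0.44818891 0.11501746 0.118     ]
81.82324629249374 0.024611320525720584
-150.87938836649298 0.026170294119498137
-39.48057540534486 0.026006402421897105
```

Call:
servo_tool --pt "0.57 0 0 0 0 0" --pt "0.58 0 0 0 0 0" --pt "0.57 0 0 0 0 0" --pt "0 0 0.4 0 0 0" --pt "0 0 0.4 0 0 0" --pt "0 0 0.3 0 0 0" --pt "0 0 0.17 0 0 0" --pt "0 0 0.1 0 0 0" --pt "0 0 0 0 0 0" --pt "0 0 0 0 0 0"

```text
t: 8.18
position: [0.4499, 0.1171, 0.1786]
orientation: [[-0.26, 0.966, 0.001], [0.966, 0.26, 0.0], [-0.0, 0.001, -1.0]]
force: [0.5, -0.4, -2.0]
finger_gap: 0.013
```

Run:
```python
from h import *
s=readout.state();print(s['t'],s['position'],s['force'],s['torque'],s['finger_gap'],s['joint_pos'])
save('wrist','w4.png');save('side','s4.png');save('top','t4.png')
i=cv2.imread('pics/s4.png');t=cv2.imread('pics/t4.png')
f=lambda i,x,y:cv2.resize(i[y:y+100,x:x+100],None,fx=4,fy=4,interpolation=cv2.INTER_CUBIC)
cv2.imwrite('pics/c4.png',np.hstack([f(i,200,150),f(t,205,195)]))
```

```text
8.175 [0.44993673 0.11708351 0.17862012] [ 0.49706942 -0.36439679 -2.01886626] [-0.00274947 -0.00691241  0.00195807] 0.01300643312761486 [ 1.00718322e+01  1.06311294e+01  1.05185198e+02 -1.95217405e-03
  6.41347826e+01 -4.99674928e+00]
```

View pics/c4.png

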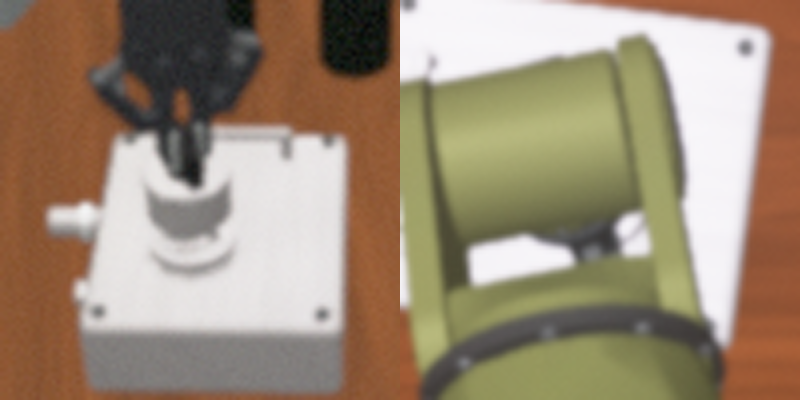

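View pics/w4.png

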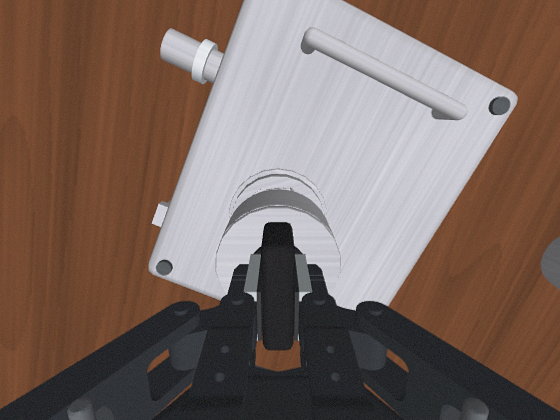

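The cap hangs centred over the neck in both views, with 2 N on the wrist. I'm going down slowly, watching the force.

Call:
servo_tool --pt "0 0 0.05 0 0 0" --pt "0 0 0.05 0 0 0" --pt "0 0 0.05 0 0 0" --pt "0 0 0.05 0 0 0" --pt "0 0 0 0 0 0"

```text
t: 8.95
position: [0.4496, 0.1171, 0.1658]
orientation: [[-0.26, 0.966, -0.001], [0.966, 0.26, -0.0], [0.0, -0.001, -1.0]]
force: [0.1, -0.9, -1.2]
finger_gap: 0.0128
```

Call:
servo_tool --pt "0 0 0.025 0 0 0" --pt "0 0 0.025 0 0 0" --pt "0 0 0 0 0 0"

```text
t: 9.32
position: [0.4496, 0.1171, 0.163]
orientation: [[-0.26, 0.966, -0.0], [0.966, 0.26, -0.0], [0.0, -0.0, -1.0]]
force: [0.2, 0.1, -2.4]
finger_gap: 0.0129
```

Call:
servo_tool --pt "0 0 0.02 0 0 0" --pt "0 0 0.02 0 0 0" --pt "0 0 0 0 0 0"

```text
t: 9.7
position: [0.4499, 0.1171, 0.1611]
orientation: [[-0.26, 0.966, 0.001], [0.966, 0.26, 0.0], [-0.0, 0.001, -1.0]]
force: [-1.8, -0.7, 4.7]
finger_gap: 0.0131
```

Call:
servo_tool --pt "0 0 0.015 0 0 0" --pt "0 0 0.015 0 0 0" --pt "0 0 0 0 0 0"

```text
t: 10.07
position: [0.4502, 0.1172, 0.1605]
orientation: [[-0.26, 0.966, 0.002], [0.966, 0.26, 0.0], [-0.0, 0.002, -1.0]]
force: [-6.9, -2.5, 21.2]
finger_gap: 0.0129
```

Contact at TCP z ≈ 0.161 (rim about 11.5 mm above the collar). I'm backing off and loosening the fingers slightly, so the cap rests free and can slide down.

Call:
servo_tool --pt "0 0 -0.03 0 0 0" --pt "0 0 0 0 0 0"

```text
t: 10.32
position: [0.4499, 0.1171, 0.161]
orientation: [[-0.26, 0.966, 0.001], [0.966, 0.26, 0.0], [-0.0, 0.001, -1.0]]
force: [-1.5, 0.9, 6.5]
finger_gap: 0.013
```

Call:
servo_tool --pt "0 0 0 0 0 0" --pt "0 0 0 0 0 0" --pt "0 0 0 0 0 0" --grip -0.58 --grip_force 20

```text
t: 10.7
position: [0.4496, 0.1171, 0.1605]
orientation: [[-0.26, 0.966, -0.0], [0.966, 0.26, -0.0], [-0.0, -0.0, -1.0]]
force: [0.1, 0.2, -0.7]
finger_gap: 0.0175
```

Run:
```python
from h import *
s=readout.state();print(s['t'],s['position'],s['force'],s['torque'],s['finger_gap'])
save('wrist','w5.png')
```

```text
10.7 [0.44964165 0.11705915 0.16049814] [ 0.13180942  0.15632825 -0.73144887] [ 0.00615496 -0.00709786 -0.04252378] 0.017545795043708894
```

View pics/w5.png

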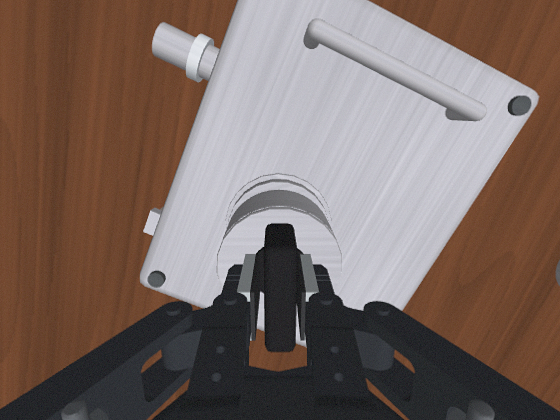

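The cap sits free between the pads. I'm raising 3 mm for tip clearance and turning anticlockwise in small steps, checking torque and picture.

Call:
servo_tool --pt "0 0 -0.05 0 0 0" --pt "0 0 0 0 0 -0.8" --pt "0 0 0 0 0 -0.8" --pt "0 0 0 0 0 -0.8" --pt "0 0 0 0 0 -0.8" --pt "0 0 0 0 0 0"

```text
t: 11.5
position: [0.4497, 0.1171, 0.1638]
orientation: [[-0.55, 0.835, 0.0], [0.835, 0.55, -0.0], [-0.0, 0.0, -1.0]]
force: [-0.2, 0.7, 0.2]
finger_gap: 0.018
```

```bash
cat > look.py <<'E'
from h import *
import sys
s=readout.state();R=s['orientation'];print(s['t'],s['position'],'F',s['force'].round(1),'T',s['torque'].round(3),'gap',s['finger_gap'],'yaw',np.degrees(np.arctan2(R[1,1],R[0,1])),'j6',s['joint_pos'][5])
save('wrist',sys.argv[1])
i=cv2.imread('pics/'+sys.argv[1]);cv2.imwrite('pics/c_'+sys.argv[1],cv2.resize(i[150:370,180:380],None,fx=2.5,fy=2.5,interpolation=cv2.INTER_CUBIC))
g=cv2.cvtColor(i,cv2.COLOR_BGR2GRAY)
E
python3 look.py w6.png
```

```text
11.5 [0.44969821 0.11707955 0.16384293] F [-0.2  0.7  0.2] T [-0.029  0.06   0.002] gap 0.017954442938359332 yaw 33.37669117810054 j6 -23.296941298659505
```

View pics/c_w6.png

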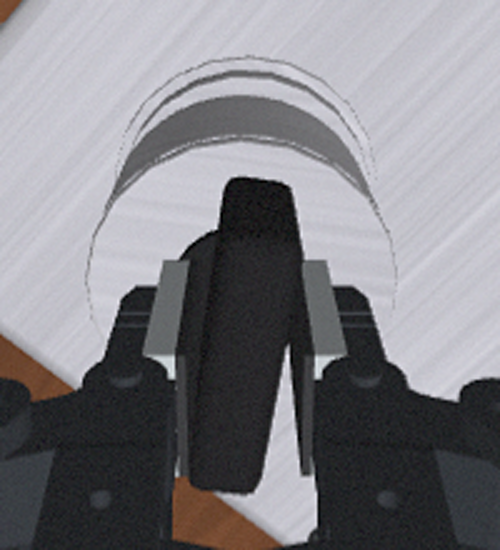

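The bar now lies against the pads with the slack taken up, and the collar ring is visible above the cap. Continuing.

Call:
servo_tool --pt "0 0 0 0 0 -0.7" --pt "0 0 0 0 0 -0.7" --pt "0 0 0 0 0 -0.7" --pt "0 0 0 0 0 -0.7" --pt "0 0 0 0 0 0"

```text
t: 12.18
position: [0.4497, 0.1171, 0.1637]
orientation: [[-0.759, 0.652, 0.0], [0.652, 0.759, 0.0], [-0.0, 0.0, -1.0]]
force: [-1.1, 0.2, -0.4]
finger_gap: 0.0183
```

```bash
python3 look.py w7.png
```

```text
12.175 [0.44969126 0.11712035 0.1637034 ] F [-1.1  0.2 -0.4] T [ 0.034 -0.064 -0.005] gap 0.018308714624832977 yaw 49.34315055221602 j6 -39.26297997232972
```

View pics/c_w7.png

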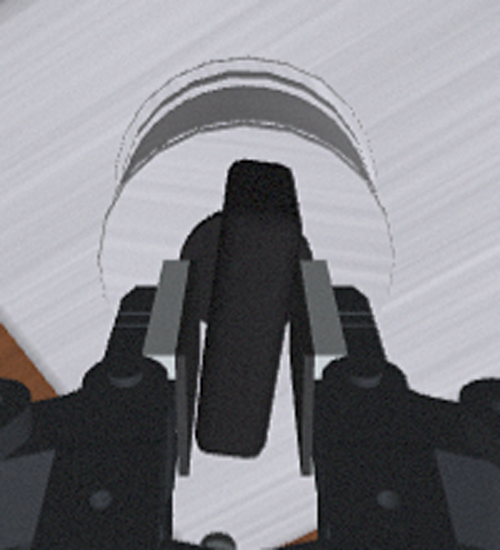

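```bash
cat > ht.py <<'E'
from h import *
import sys
from scipy.optimize import brentq
def edge(f):
    i=cv2.imread('pics/'+f);g=cv2.GaussianBlur(cv2.cvtColor(i,cv2.COLOR_BGR2GRAY),(3,3),0).astype(float)
    pts=[]
    # upper arc of top disc: scan columns, from bar-free rows upward: strongest dark line/step
    for c in list(range(232,266,2))+list(range(302,330,2)):
        col=g[185:262,c];d=np.diff(col)  # going down: dark side wall -> bright top
        k=int(np.argmax(d));
        if d[k]>12: pts.append((c,185+k+.5))
    return np.array(pts)
def circ(f,P,h):
    W=np.array([onz(f,u,v,h)[:2] for u,v in P]);A=np.c_[2*W,np.ones(len(W))];x=np.linalg.lstsq(A,(W**2).sum(1),rcond=None)[0]
    return x[:2],np.sqrt(x[2]+x[:2]@x[:2])
if __name__=='__main__':
  for f in sys.argv[1:]:
    P=edge(f);print(f,len(P),P[:,1].astype(int).tolist())
    # constrain centre at neck: mean radius from it vs height
    n=np.array([.4496,.1166])
    def rad(h): return np.median([np.linalg.norm(onz(f,u,v,h)[:2]-n) for u,v in P])
    for r in(.032,.0325,.033):
        try:print(r,'rim above collar mm',(brentq(lambda h:rad(h)-r,.1,.17)-.038-.088)*1e3)
        except Exception as e:print(e,rad(.1),rad(.17))
E
python3 ht.py w5.png w6.png w7.png
```

```text
w5.png 31 [228, 225, 223, 222, 221, 220, 218, 192, 191, 189, 188, 187, 185, 185, 211, 211, 210, 212, 213, 213, 191, 192, 194, 218, 219, 221, 222, 223, 224, 224, 229]
0.032 rim above collar mm 15.83468404833241
0.0325 rim above collar mm 17.659504125572433
0.033 rim above collar mm 20.017550235339133
w6.png 31 [224, 222, 220, 218, 216, 215, 214, 191, 189, 188, 187, 186, 185, 208, 208, 208, 207, 186, 187, 189, 190, 215, 193, 195, 220, 221, 223, 225, 226, 228, 231]
0.032 rim above collar mm 10.870518776131599
0.0325 rim above collar mm 13.35832930747005
0.033 rim above collar mm 15.693436729241729
w7.png 31 [220, 218, 217, 215, 213, 211, 210, 191, 190, 207, 206, 186, 204, 203, 202, 202, 202, 186, 206, 189, 190, 192, 193, 212, 213, 215, 217, 218, 220, 221, 227]
0.032 rim above collar mm 1.693032651153753
0.0325 rim above collar mm 4.245756235879888
0.033 rim above collar mm 6.860996342506143
```

The cap has dropped about 9 mm, and its rim is now about 3 mm above the collar (within 1.5–4.5). I'm lowering the pads 6 mm on the bar and turning clockwise, still loose. The first rows take up slack.

Call:
servo_tool --pt "0 0 0 0 0 0.5" --pt "0 0 0.05 0 0 0.5" --pt "0 0 0.05 0 0 0" --pt "0 0 0 0 0 0.7" --pt "0 0 0 0 0 0.7" --pt "0 0 0 0 0 0.7" --pt "0 0 0 0 0 0.7" --pt "0 0 0 0 0 0.7" --pt "0 0 0 0 0 0"

```text
t: 13.35
position: [0.4497, 0.1171, 0.1576]
orientation: [[-0.402, 0.916, -0.0], [0.916, 0.402, -0.0], [0.0, -0.0, -1.0]]
force: [0.5, -0.4, -0.3]
finger_gap: 0.0179
```

```bash
python3 look.py w8.png; python3 ht.py w8.png
```

```text
13.35 [0.44965487 0.11708447 0.15759137] F [ 0.5 -0.4 -0.3] T [-0.014 -0.051  0.049] gap 0.01789140720079613 yaw 23.684689056638913 j6 -13.607011905717568
w8.png 31 [223, 222, 219, 218, 198, 214, 213, 212, 191, 190, 189, 188, 187, 186, 185, 206, 205, 188, 189, 190, 191, 212, 213, 197, 216, 218, 220, 222, 223, 225, 226]
0.032 rim above collar mm 2.6105376187648965
0.0325 rim above collar mm 5.703648966647323
0.033 rim above collar mm 7.772766652244606
```

View pics/c_w8.png

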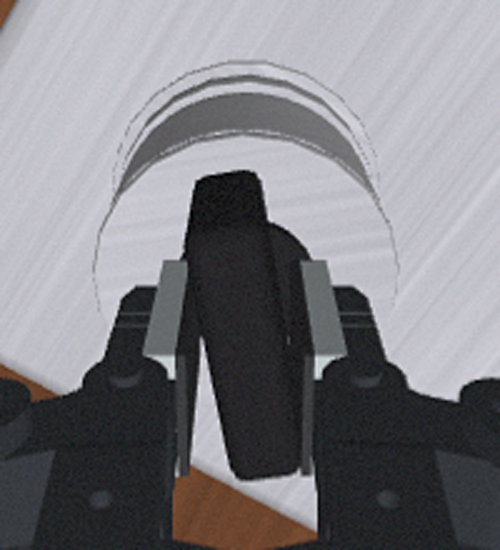

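The bar is now against the opposite pad corners and torque is about zero. Continuing clockwise in small steps.

Call:
servo_tool --pt "0 0 0 0 0 0.7" --pt "0 0 0 0 0 0.7" --pt "0 0 0 0 0 0.7" --pt "0 0 0 0 0 0.7" --pt "0 0 0 0 0 0.7" --pt "0 0 0 0 0 0"

```text
t: 14.15
position: [0.4497, 0.1171, 0.1576]
orientation: [[-0.065, 0.998, -0.0], [0.998, 0.065, -0.0], [-0.0, -0.0, -1.0]]
force: [0.4, 0.7, -0.1]
finger_gap: 0.0178
```

```bash
python3 look.py w9.png; python3 ht.py w9.png
```

```text
14.15 [0.44967482 0.11706795 0.15762766] F [ 0.4  0.7 -0.1] T [ 0.005 -0.046 -0.036] gap 0.017780542032896484 yaw 3.70222783386668 j6 6.373774927050629
w9.png 31 [222, 221, 219, 200, 198, 196, 194, 192, 191, 190, 189, 188, 187, 186, 185, 205, 205, 188, 189, 189, 211, 193, 212, 196, 198, 218, 219, 221, 223, 224, 228]
f(a) and f(b) must have different signs 0.03467027630561124 0.04750616710732657
f(a) and f(b) must have different signs 0.03467027630561124 0.04750616710732657
f(a) and f(b) must have different signs 0.03467027630561124 0.04750616710732657
```

View pics/c_w9.png

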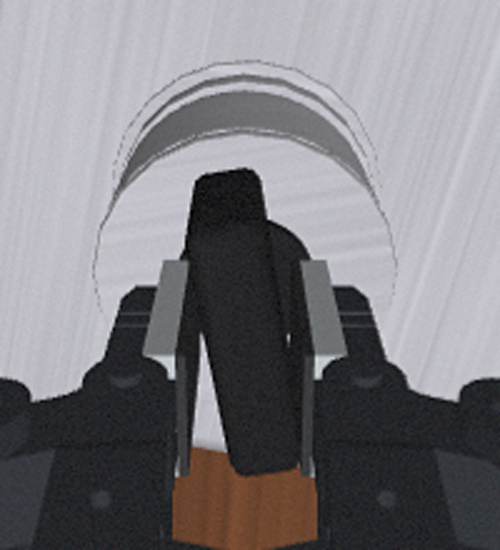

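Call:
servo_tool --pt "0 0 0 0 0 0.7" --pt "0 0 0 0 0 0.7" --pt "0 0 0 0 0 0.7" --pt "0 0 0 0 0 0.7" --pt "0 0 0 0 0 0"

```text
t: 14.82
position: [0.4497, 0.1171, 0.1577]
orientation: [[0.213, 0.977, 0.0], [0.977, -0.213, -0.0], [-0.0, 0.0, -1.0]]
force: [0.3, 0.1, 0.4]
finger_gap: 0.0179
```

```bash
python3 look.py w10.png
```

```text
14.825 [0.44969391 0.11707854 0.15767818] F [0.3 0.1 0.4] T [-0.071  0.008 -0.011] gap 0.017895073101291615 yaw -12.306587260569925 j6 22.383487918749353
```

View pics/c_w10.png

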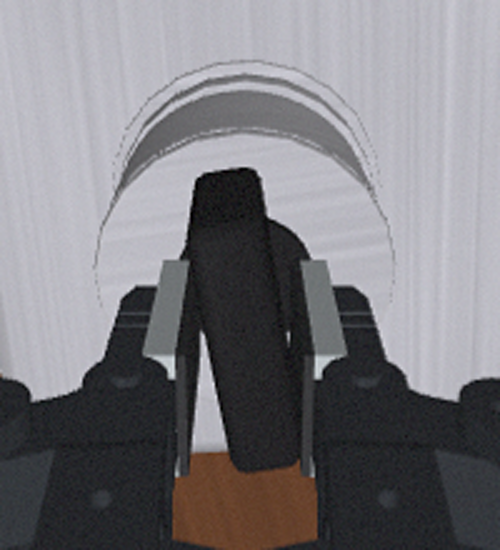

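Call:
servo_tool --pt "0 0 0 0 0 0.7" --pt "0 0 0 0 0 0.7" --pt "0 0 0 0 0 0.7" --pt "0 0 0 0 0 0"

```text
t: 15.38
position: [0.4497, 0.1171, 0.1577]
orientation: [[0.412, 0.911, 0.0], [0.911, -0.412, 0.0], [0.0, 0.0, -1.0]]
force: [0.6, 0.3, 0.0]
finger_gap: 0.0182
```

```bash
python3 look.py w11.png
```

```text
15.375 [0.44974191 0.11710291 0.15769794] F [0.6 0.3 0. ] T [ 0.005 -0.08  -0.01 ] gap 0.018247100442117394 yaw -24.327070767331644 j6 34.40313614557427
```

Call:
servo_tool --pt "0 0 0 0 0 0.6" --pt "0 0 0 0 0 0.6" --pt "0 0 0 0 0 0"

```text
t: 15.8
position: [0.4497, 0.1171, 0.1577]
orientation: [[0.518, 0.855, 0.0], [0.855, -0.518, 0.0], [0.0, 0.0, -1.0]]
force: [0.5, 0.6, -0.4]
finger_gap: 0.0181
```

```bash
python3 look.py w12.png
```

```text
15.8 [0.44970049 0.11712148 0.15772646] F [ 0.5  0.6 -0.4] T [0.022 0.019 0.019] gap 0.018124584049208407 yaw -31.196879589903087 j6 41.277644565042586
```

View pics/c_w12.png

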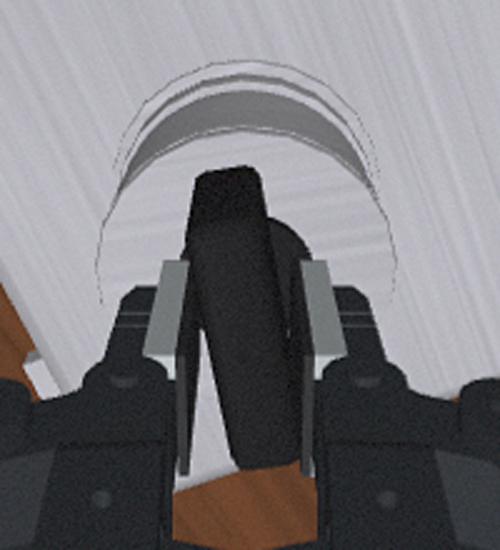

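0.96 rad turned since contact, still easy. Smaller steps now.

Call:
servo_tool --pt "0 0 0 0 0 0.5" --pt "0 0 0 0 0 0.5" --pt "0 0 0 0 0 0"

```text
t: 16.23
position: [0.4497, 0.1171, 0.1577]
orientation: [[0.601, 0.799, 0.0], [0.799, -0.601, 0.0], [0.0, 0.0, -1.0]]
force: [0.3, 1.3, -1.9]
finger_gap: 0.0178
```

```bash
python3 look.py w13.png
```

```text
16.225 [0.44970662 0.11709894 0.15771564] F [ 0.3  1.3 -1.9] T [ 0.109 -0.059  0.008] gap 0.017799829426132927 yaw -36.942110397871666 j6 47.01921287175358
```

Call:
servo_tool --pt "0 0 0 0 0 0.5" --pt "0 0 0 0 0 0.5" --pt "0 0 0 0 0 0"

```text
t: 16.65
position: [0.4498, 0.1172, 0.1577]
orientation: [[0.678, 0.735, 0.0], [0.735, -0.678, 0.0], [0.0, 0.0, -1.0]]
force: [0.6, 1.9, -0.8]
finger_gap: 0.0179
```

```bash
python3 look.py w14.png
```

```text
16.65 [0.44975546 0.11720663 0.15772958] F [ 0.6  1.9 -0.8] T [ 0.335 -0.167  0.078] gap 0.01790927259572748 yaw -42.679126987041336 j6 52.75872482316463
```

View pics/c_w14.png

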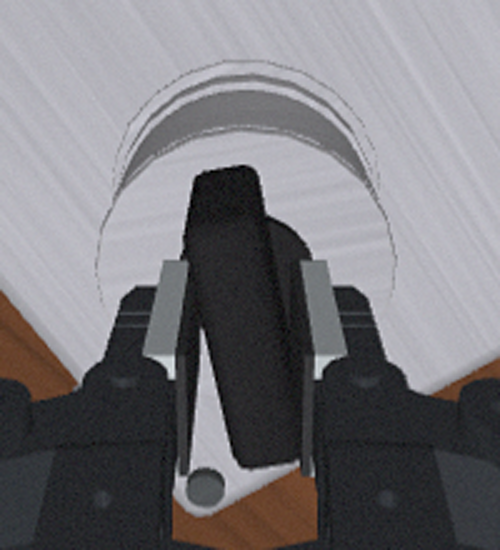

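Call:
servo_tool --pt "0 0 0 0 0 0.4" --pt "0 0 0 0 0 0.3" --pt "0 0 0 0 0 0"

```text
t: 17.08
position: [0.4498, 0.1172, 0.1577]
orientation: [[0.728, 0.685, 0.0], [0.685, -0.728, 0.0], [0.0, 0.0, -1.0]]
force: [2.3, 4.0, -0.3]
finger_gap: 0.0182
```

```bash
python3 look.py w15.png
```

```text
17.075 [0.44976016 0.1172213  0.15774156] F [ 2.3  4.  -0.3] T [ 0.603 -0.283  0.273] gap 0.018213988483679725 yaw -46.75120397647952 j6 56.833579505533066
```

View pics/c_w15.png

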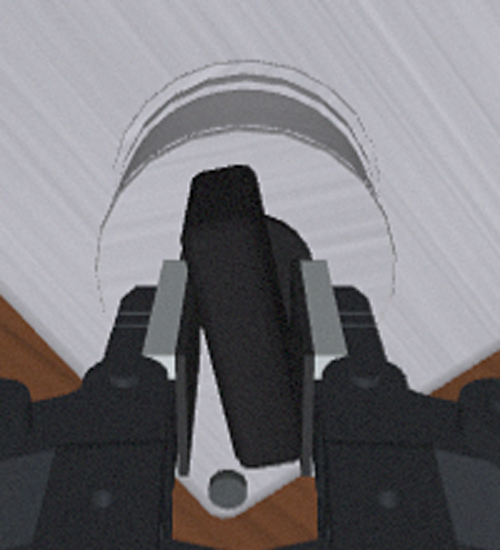

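Torque is up to 0.27 N m after 1.23 rad: the first firm resistance, within hand-tight. I'll check the rim height by projection.

Run:
```python
from h import *
f='w15.png';n=np.array([.4496,.1166])
z=np.load('pics/'+f+'.npz');E=z['E'];d=E[:2,3]-n;d=-d/np.linalg.norm(d)  # far direction
for name,r,h in(('collar edge',.034,.088),('collar foot',.034,.075),('rim0',.033,.088),('rim1.5',.033,.0895),('rim3',.033,.091),('captop e0',.033,.126),('captop e1.5',.033,.1275),('captop e3',.033,.129)):
    p=proj(f,np.r_[n+d*r,h]);print(name,p,'crop y',(p[1]-150)*2.5)
for f in('w7.png','w8.png','w9.png','w12.png','w15.png'):
    z=np.load('pics/'+f+'.npz');E=z['E'];d=E[:2,3]-n;d=-d/np.linalg.norm(d)
    print(f,[round((proj(f,np.r_[n+d*.033,.126+e])[1]),1) for e in(0,.003,.006)])
    g=cv2.cvtColor(cv2.imread('pics/'+f),cv2.COLOR_BGR2GRAY).astype(int);print(g[168:212,278].tolist())
i=cv2.imread('pics/w15.png');cv2.imwrite('pics/w15z.png',cv2.resize(i[165:215,220:340],None,fx=6.5,fy=6.5,interpolation=cv2.INTER_NEAREST))
save('side','s15.png')
i=cv2.imread('pics/s15.png');cv2.imwrite('pics/c15.png',cv2.resize(i[160:250,200:300],None,fx=6,fy=6,interpolation=cv2.INTER_CUBIC))
```

```text
collar edge [277.97727078 278.79145531] crop y 321.9786382802451
collar foot [277.93404634 269.78443507] crop y 299.4610876729098
rim0 [277.97101515 277.4878878 ] crop y 318.71971949961517
rim1.5 [277.97628737 278.58652794] crop y 321.46631985750247
rim3 [277.98162986 279.69982144] crop y 324.2495536053782
captop e0 [278.13021727 310.66649639] crop y 401.6662409651293
captop e1.5 [278.13781682 312.25046856] crop y 405.62617138838164
captop e3 [278.14553806 313.85982412] crop y 409.6495602905686
w7.png [np.float64(305.6), np.float64(308.6), np.float64(311.7)]
[201, 202, 202, 198, 187, 144, 199, 193, 194, 191, 140, 90, 100, 152, 202, 198, 136, 95, 98, 99, 95, 98, 97, 97, 96, 94, 93, 95, 95, 101, 115, 102, 143, 204, 195, 199, 201, 200, 199, 192, 198, 199, 195, 201]
w8.png [np.float64(311.4), np.float64(314.6), np.float64(317.9)]
[196, 195, 197, 191, 195, 197, 161, 149, 195, 196, 200, 190, 93, 101, 127, 204, 200, 199, 189, 96, 101, 105, 104, 103, 104, 104, 106, 105, 100, 100, 105, 104, 103, 108, 121, 114, 151, 195, 194, 192, 196, 198, 195, 193]
w9.png [np.float64(311.0), np.float64(314.2), np.float64(317.5)]
[187, 187, 190, 185, 188, 184, 136, 167, 195, 198, 201, 175, 104, 114, 135, 191, 189, 181, 119, 104, 110, 108, 110, 113, 113, 107, 112, 108, 109, 110, 112, 111, 118, 142, 109, 136, 194, 190, 191, 193, 192, 190, 189, 186]
w12.png [np.float64(310.6), np.float64(313.8), np.float64(317.1)]
[180, 178, 179, 181, 184, 178, 147, 196, 196, 198, 188, 147, 116, 122, 147, 183, 184, 177, 122, 115, 116, 117, 114, 118, 119, 119, 114, 117, 113, 114, 115, 120, 144, 114, 132, 175, 181, 183, 186, 184, 185, 182, 181, 185]
w15.png [np.float64(310.7), np.float64(313.9), np.float64(317.2)]
[187, 182, 182, 180, 182, 174, 143, 182, 185, 181, 179, 147, 115, 124, 162, 190, 185, 162, 109, 118, 117, 119, 118, 121, 119, 118, 114, 112, 116, 119, 116, 121, 137, 115, 140, 180, 181, 180, 185, 182, 180, 180, 186, 183]
```

View pics/w15z.png

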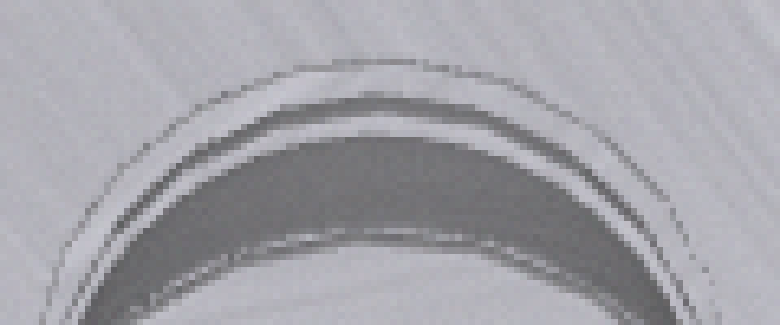

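View pics/c15.png

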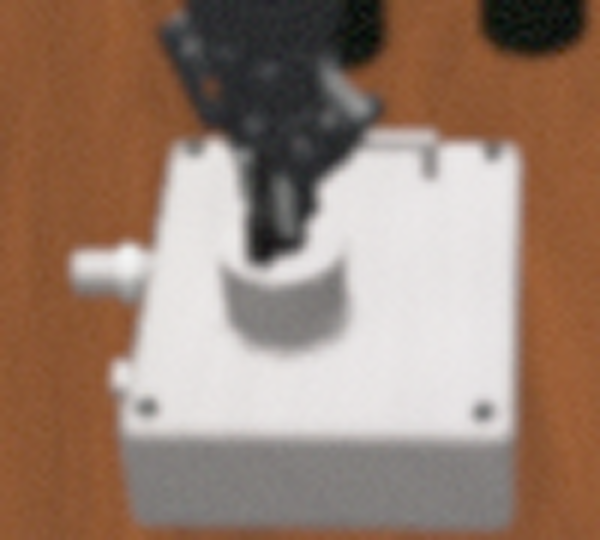

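Run:
```python
from h import *
n=np.array([.4496,.1166])
for f in('w6.png','w7.png','w8.png','w9.png','w12.png','w14.png','w15.png'):
    z=np.load('pics/'+f+'.npz');E=z['E'];d=E[:2,3]-n;d=d/np.linalg.norm(d)
    q=lambda r,h:round(proj(f,np.r_[n+d*r,h])[1],1)
    print(f,'foot',q(.034,.075),'collar',q(.034,.088),'rim',[q(.033,.088+e) for e in(0,.0015,.003,.006)],'top',[q(.033,.126+e) for e in(0,.0015,.003,.006)])
```

```text
w6.png foot 176.0 collar 180.0 rim [np.float64(181.5), np.float64(182.0), np.float64(182.5), np.float64(183.5)] top [np.float64(196.7), np.float64(197.5), np.float64(198.2), np.float64(199.8)]
w7.png foot 176.4 collar 180.4 rim [np.float64(181.9), np.float64(182.4), np.float64(182.9), np.float64(183.9)] top [np.float64(197.2), np.float64(198.0), np.float64(198.7), np.float64(200.3)]
w8.png foot 177.7 collar 181.9 rim [np.float64(183.5), np.float64(184.0), np.float64(184.5), np.float64(185.6)] top [np.float64(199.7), np.float64(200.5), np.float64(201.3), np.float64(203.0)]
w9.png foot 177.3 collar 181.5 rim [np.float64(183.0), np.float64(183.6), np.float64(184.1), np.float64(185.2)] top [np.float64(199.1), np.float64(199.9), np.float64(200.7), np.float64(202.4)]
w12.png foot 177.0 collar 181.1 rim [np.float64(182.6), np.float64(183.2), np.float64(183.7), np.float64(184.8)] top [np.float64(198.6), np.float64(199.4), np.float64(200.2), np.float64(201.8)]
w14.png foot 177.1 collar 181.2 rim [np.float64(182.8), np.float64(183.3), np.float64(183.8), np.float64(184.9)] top [np.float64(198.7), np.float64(199.5), np.float64(200.3), np.float64(201.9)]
w15.png foot 177.1 collar 181.2 rim [np.float64(182.8), np.float64(183.3), np.float64(183.8), np.float64(184.9)] top [np.float64(198.7), np.float64(199.5), np.float64(200.3), np.float64(201.9)]
```

Top and rim lines moved by about 2 mm of sink since the drop, but lateral play makes single-view heights uncertain. I won't tighten further. I'm releasing, lifting off and checking the rim from an oblique view.

Call:
servo_tool --pt "0 0 0 0 0 -0.3" --pt "0 0 0 0 0 -0.5" --pt "0 0 0 0 0 0"

```text
t: 17.55
position: [0.4495, 0.1168, 0.1576]
orientation: [[0.672, 0.741, -0.001], [0.741, -0.672, -0.0], [-0.001, -0.0, -1.0]]
force: [-0.4, -0.1, 0.3]
finger_gap: 0.018
```

Call:
servo_tool --pt "0 0 0 0 0 0" --pt "0 0 0 0 0 0" --pt "0 0 0 0 0 0" --pt "0 0 -0.3 0 0 0" --pt "0 0 -0.6 0 0 0" --pt "0 0 -0.6 0 0 0" --pt "0 0 0 0 0 0" --grip 0.2

```text
t: 18.42
position: [0.4505, 0.1172, 0.25]
orientation: [[0.672, 0.74, 0.004], [0.74, -0.672, 0.001], [0.004, 0.003, -1.0]]
force: [0.8, 0.0, 0.1]
finger_gap: 0.0515
```

Run:
```python
from h import *
s=readout.state();print(s['t'],s['position'],s['orientation'],s['force'],s['finger_gap'],s['joint_pos'])
save('wrist','w16.png')
```

```text
18.425 [0.45045818 0.11723883 0.25000707] [[ 6.72087084e-01  7.40458796e-01  4.44099336e-03]
 [ 7.40463704e-01 -6.72095947e-01  7.34956902e-04]
 [ 3.52897894e-03  2.79443935e-03 -9.99989869e-01]] [8.39415437e-01 3.09513939e-04 1.41303251e-01] 0.05148590076095937 [ 1.00801019e+01  6.10290760e+00  1.00243251e+02 -3.20897989e-03
  7.33959482e+01  5.23099704e+01]
```

View pics/w16.png

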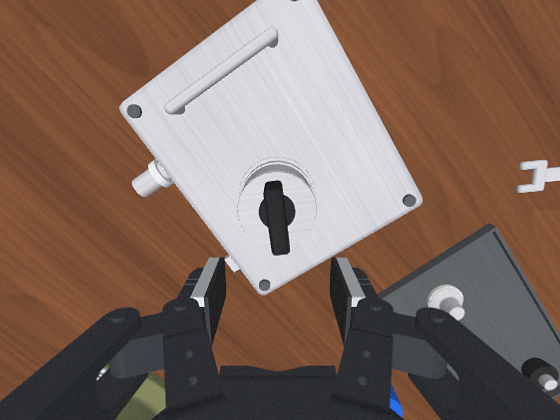

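Released; the picture shows the cap on the neck with its bar at (278,215) and the gripper clear. I'll yaw the camera to the robot side and tilt it for an oblique look at the rim.

Call:
servo_tool --pt "0 0 0 0 0 -1" --pt "0 0 0 0 0 -1" --pt "0 0 0 0 0 -1" --pt "0 0 0 0 0 -1" --pt "0 0 0 0 0 -1" --pt "0 0 0 0 0 -1" --pt "0 0 0 0 0 -1" --pt "0 0 0 0 0 -1" --pt "0 0 0 0 0 -1" --pt "0 0 0 0 0 -1" --pt "0 0 0 0 0 -1" --pt "0 0 0 0 0 -1"

```text
t: 19.98
position: [0.4493, 0.117, 0.2463]
orientation: [[-0.45, 0.893, -0.002], [0.893, 0.45, -0.0], [0.001, -0.002, -1.0]]
force: [1.5, 1.1, 0.2]
finger_gap: 0.0513
```

Call:
servo_tool --pt "0 0 0 0 0 -1" --pt "0 0 0 0 0 -1" --pt "0 0 0 0 0 -1" --pt "0 0 0 0 0 -1" --pt "0 0 0 0 0 -1" --pt "0 0 0 0 0 -1" --pt "0 0 0 0 0 -1" --pt "0 0 0 0 0 -1" --pt "0 0 0 0 0 -1" --pt "0 0 0 0 0 -1" --pt "0 0 0 0 0 -1" --pt "0 0 0 0 0 -0.8"

```text
t: 21.48
position: [0.4493, 0.117, 0.2463]
orientation: [[-0.997, -0.075, -0.002], [-0.075, 0.997, -0.0], [0.002, -0.0, -1.0]]
force: [-0.6, 0.3, -0.7]
finger_gap: 0.0516
```

Call:
servo_tool --pt "0 0 0 0 -1 0" --pt "0 0 0 0 -1 0" --pt "0 0 0 0 -1 0" --pt "0 0 0 0 -1 0" --pt "0 0 0 0 -1 0" --pt "0.4 0 0 0 0 0" --pt "0.4 0 0 0 0 0" --pt "0.4 0 0 0 0 0" --pt "0 0 0 0 0 0" --pt "0 0 0 0 0 0"

```text
t: 22.72
position: [0.3872, 0.1126, 0.2133]
orientation: [[-0.875, -0.072, 0.478], [-0.063, 0.997, 0.035], [-0.48, 0.0, -0.878]]
force: [0.8, 1.0, 1.1]
finger_gap: 0.051
```

Run:
```python
from h import *
s=readout.state();print(s['t'],s['position'],s['orientation'],s['force'],s['joint_pos'])
save('wrist','w17.png')
```

```text
22.725 [0.38721376 0.11260382 0.21329976] [[-8.75234949e-01 -7.21710615e-02  4.78283516e-01]
 [-6.33120754e-02  9.97392268e-01  3.46445510e-02]
 [-4.79536615e-01  4.09998142e-05 -8.77521871e-01]] [0.7543762  1.00658037 1.13912276] [ 13.55047454 -13.09661102 127.35822497  -7.37447107  37.63839945
 -75.87107079]
```

View pics/w17.png

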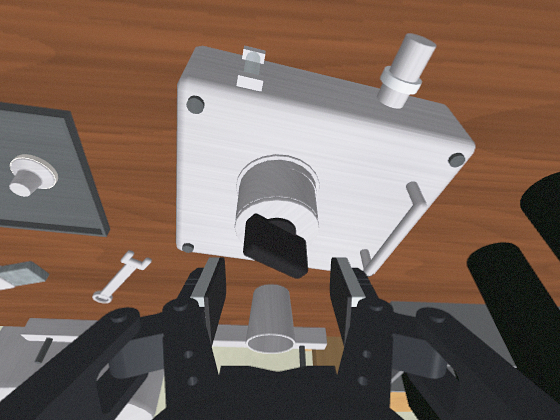

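An oblique view: the cap at about (278,200) on its collar, with the rim side upward in the picture. Measuring the rim against the collar.

Run:
```python
from h import *
f='w17.png';i=cv2.imread('pics/'+f)
cv2.imwrite('pics/w17z.png',cv2.resize(i[145:245,225:331],None,fx=6,fy=6,interpolation=cv2.INTER_CUBIC))
g=cv2.cvtColor(i,cv2.COLOR_BGR2GRAY).astype(int)
for c in(270,278,286):print(c,g[148:205,c].tolist())
n=np.array([.4496,.1166])
z=np.load('pics/'+f+'.npz');E=z['E'];d=E[:2,3]-n;d=d/np.linalg.norm(d)
q=lambda r,h:proj(f,np.r_[n+d*r,h]).round(1)
print('foot',q(.034,.075),'collar',q(.034,.088),'rim',[q(.033,.088+e) for e in(0,.001,.002,.003)],'top',[q(.033,.126+e) for e in(0,.001,.003)])
```

```text
270 [223, 226, 228, 227, 226, 229, 227, 142, 149, 231, 226, 226, 168, 121, 131, 133, 129, 125, 130, 133, 128, 125, 128, 129, 128, 128, 126, 127, 127, 129, 127, 128, 129, 131, 126, 126, 128, 130, 130, 130, 126, 127, 129, 130, 129, 131, 131, 129, 136, 177, 126, 135, 158, 232, 229, 226, 227]
278 [223, 224, 223, 227, 230, 226, 167, 129, 188, 225, 222, 192, 124, 124, 126, 125, 129, 127, 125, 125, 127, 127, 130, 131, 128, 128, 128, 130, 128, 128, 125, 129, 128, 129, 127, 127, 126, 126, 128, 125, 125, 125, 130, 129, 129, 128, 123, 132, 150, 124, 127, 145, 195, 229, 227, 227, 225]
286 [226, 223, 221, 224, 225, 231, 227, 137, 147, 231, 227, 226, 195, 123, 128, 124, 126, 122, 124, 124, 126, 127, 125, 125, 123, 122, 126, 123, 122, 127, 129, 123, 123, 126, 127, 126, 127, 124, 124, 126, 127, 123, 124, 123, 128, 126, 126, 123, 133, 177, 124, 131, 149, 209, 233, 229, 226]
foot [277.9 157.5] collar [277.9 167.5] rim [array([277.9, 168.5]), array([277.9, 169.3]), array([277.9, 170.1]), array([277.9, 170.9])] top [array([278. , 202.4]), array([278. , 203.4]), array([278. , 205.4])]
```

View pics/w17z.png

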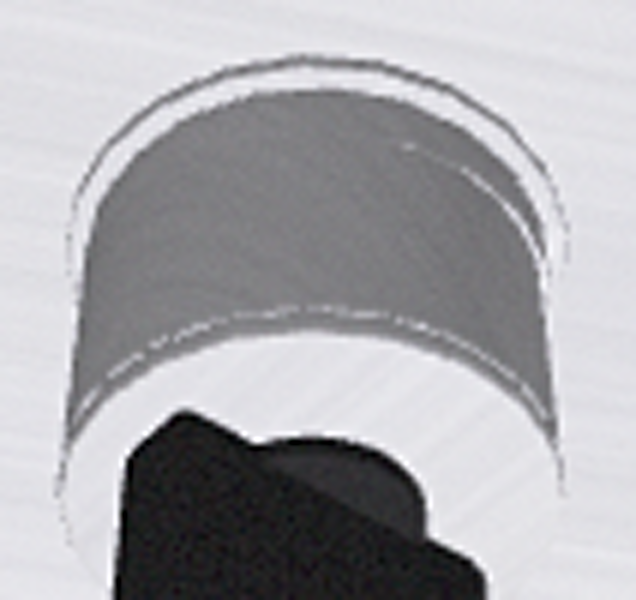

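Run:
```python
from h import *
from scipy.optimize import least_squares
f='w17.png';g=cv2.cvtColor(cv2.imread('pics/'+f),cv2.COLOR_BGR2GRAY).astype(float)
led=[];foot=[];top=[]
for c in range(246,314,2):
    col=g[:,c]
    # top edge: scan from row 180 down: first crossing 180 sustained (3 rows)
    for r in range(188,240):
        if col[r:r+3].min()>195: top.append((c,r-.5-(0 if col[r-1]<160 else (col[r-1]-130)/100)));break
    if c>=290:
        k=160+np.argmax(col[163:188]-0)+3
        w=col[k-1:k+2]-128
        if col[k]>140: led.append((c,k,col[k]))
print('ledge',led);print('top',[(c,round(r,1)) for c,r in top])
def colproj(n,r,h,c):
    # point on the near circle that projects to column c
    E=np.load('pics/'+f+'.npz')['E'];a0=np.arctan2(*(E[:2,3]-n)[::-1])
    A=a0+np.linspace(-1.3,1.3,400)
    P=np.array([proj(f,np.r_[n+r*np.array([np.cos(a),np.sin(a)]),h]) for a in A]);o=np.argsort(P[:,0])
    return np.interp(c,P[o,0],P[o,1])
lc=np.array([(c,r) for c,r,_ in led if c<=308],float)
tc=np.array([(c,r) for c,r in top if 250<=c<=306],float)
# fit: neck centre shift + ledge at z=.088 r .0335 ; top edge at r .032-.033 z .126+e; centre common
for rt in(.032,.0325,.033):
  def res(p):
    n=np.array([.4496,.1166])+p[:2]*1e-3
    return np.r_[colproj(n,.0336,.088,lc[:,0])-lc[:,1],colproj(n,rt,.126+p[2]*1e-3,tc[:,0])-tc[:,1], p[1]*.0]
  s=least_squares(res,[0,0,0],loss='soft_l1',diff_step=1e-2,x_scale=1);print(rt,s.x,np.sqrt(np.mean(s.fun**2)))
```

```text
ledge [(292, np.int64(169), np.float64(150.0)), (296, np.int64(163), np.float64(194.0)), (298, np.int64(163), np.float64(225.0)), (300, np.int64(163), np.float64(228.0)), (302, np.int64(163), np.float64(225.0)), (304, np.int64(164), np.float64(228.0)), (306, np.int64(166), np.float64(230.0)), (308, np.int64(163), np.float64(230.0)), (310, np.int64(163), np.float64(230.0)), (312, np.int64(183), np.float64(234.0))]
top [(246, np.float64(208.9)), (248, 207.5), (250, np.float64(205.8)), (252, np.float64(204.9)), (254, 204.5), (256, 203.5), (258, 202.5), (260, np.float64(202.1)), (262, 201.5), (264, 200.5), (266, 200.5), (268, 200.5), (270, 200.5), (272, np.float64(200.2)), (274, np.float64(200.0)), (276, 199.5), (278, np.float64(199.8)), (280, np.float64(200.0)), (282, 200.5), (284, 200.5), (286, 200.5), (288, np.float64(201.0)), (290, np.float64(201.2)), (292, np.float64(201.9)), (294, 202.5), (296, np.float64(203.1)), (298, np.float64(203.9)), (300, 204.5), (302, np.float64(205.2)), (304, 206.5), (306, np.float64(207.9)), (308, 209.5), (310, np.float64(210.9)), (312, 212.5)]
0.032 [-10.1857199   -1.69191434   7.1268267 ] 1.842674534825351
0.0325 [-10.18254296  -1.69758205   7.68481912] 1.8451952697172482
0.033 [-10.17821677  -1.69997484   8.23874244] 1.8484083634057114
```

Run:
```python
from h import *
from scipy.optimize import least_squares
f='w17.png';g=cv2.cvtColor(cv2.imread('pics/'+f),cv2.COLOR_BGR2GRAY).astype(float)
led=[]
for c in range(290,316):
    top=161 if c<296 else 161+int((c-296)*1.0)
    # skip upper bright flange: start after first grey pixel below row 158
    col=g[:,c];r=158
    while r<200 and not(col[r]<145 and col[r+1]<145): r+=1
    seg=col[r:r+22];k=np.argmax(seg)
    w=np.clip(seg[max(0,k-1):k+2]-130,0,None)
    if 2<k<18: led.append((c,r+(w*np.arange(max(0,k-1),k+2)).sum()/w.sum(),seg[k]))
print([(a,round(b,1),d) for a,b,d in led])
np.save('led.npy',np.array(led))
```

```text
[(290, np.float64(168.0), np.float64(131.0)), (291, np.float64(nan), np.float64(129.0)), (292, np.float64(168.9), np.float64(150.0)), (293, np.float64(169.0), np.float64(160.0)), (294, np.float64(169.0), np.float64(135.0)), (295, np.float64(nan), np.float64(126.0)), (296, np.float64(170.0), np.float64(133.0)), (297, np.float64(161.0), np.float64(227.0)), (298, np.float64(171.0), np.float64(133.0)), (299, np.float64(nan), np.float64(129.0)), (300, np.float64(172.0), np.float64(136.0)), (301, np.float64(nan), np.float64(128.0)), (302, np.float64(173.0), np.float64(172.0)), (303, np.float64(173.8), np.float64(155.0)), (304, np.float64(174.5), np.float64(173.0)), (305, np.float64(175.3), np.float64(168.0)), (306, np.float64(176.0), np.float64(188.0)), (307, np.float64(177.0), np.float64(166.0)), (308, np.float64(177.9), np.float64(167.0)), (309, np.float64(179.0), np.float64(214.0)), (310, np.float64(180.2), np.float64(221.0)), (311, np.float64(181.1), np.float64(200.0)), (312, np.float64(182.9), np.float64(234.0)), (313, np.float64(184.9), np.float64(206.0)), (314, np.float64(186.9), np.float64(230.0))]<stdin>:12: RuntimeWarning: invalid value encountered in scalar divide
```

```bash
python3 - <<'E' 2>/dev/null
from h import *
from scipy.optimize import least_squares
f='w17.png'
L=np.load('led.npy');L=L[(L[:,2]>150)&(L[:,0]!=297)&(L[:,0]<312)]
T=np.array([(250,205.8),(254,204.5),(258,202.5),(262,201.5),(266,200.5),(270,200.3),(278,199.9),(286,200.5),(290,201.2),(294,202.5),(298,203.9),(302,205.2),(306,207.9)])
E=np.load('pics/'+f+'.npz')['E']
def colproj(n,r,h,c):
    a0=np.arctan2(*(E[:2,3]-n)[::-1]);A=a0+np.linspace(-1.2,1.2,200)
    P=np.array([proj(f,np.r_[n+r*np.array([np.cos(a),np.sin(a)]),h]) for a in A]);o=np.argsort(P[:,0])
    return np.interp(c,P[o,0],P[o,1])
for rl in(.0335,.034):
  for rt in(.0325,.033):
    def res(p):
      n=np.array([.4496,.1166])+p[:2]*1e-3
      return np.r_[colproj(n,rl,.088,L[:,0])-L[:,1],colproj(n,rt,.126+p[2]*1e-3,T[:,0])-T[:,1]]
    s=least_squares(res,[0,0,0],diff_step=1e-2,x_scale=1.);print(rl,rt,s.x.round(2),np.sqrt(np.mean(s.fun**2)).round(2))
E
```

```text
0.0335 0.0325 [-1.58 -1.32 -1.36] 0.16
0.0335 0.033 [-1.6  -1.34 -0.76] 0.16
0.034 0.0325 [-0.93 -1.35 -2.04] 0.18
0.034 0.033 [-0.96 -1.38 -1.44] 0.18
```

The fit puts the rim on the collar: the estimated gap is zero to slightly negative (-0.8 to -2 mm, within calibration bias). There's no shadow gap and the ledge is a thin even line. The gripper is clear, so I'm handing in.

Run:
```python
from plant import bot,readout
s=readout.state();print(s['t'],s['force'],s['qd'].round(2));print(bot.finish_job())
```

```text
22.775 [-0.26275705  0.42452273 -0.25376887] [-0.    0.07 -0.03  0.04  0.07  0.11]
the job is handed in; nothing more can be done
None
```

I set the steel cap on the filler neck and turned it back until it dropped into the thread starts, about 9 mm down to roughly 3 mm above the collar. I then turned it clockwise for about 1.2 rad. I stopped at the first firm resistance, about 0.27 N m, then let go, backed off and handed the job in at 22.8 s.

- **Forces:** the highest force I read was about 23 N, when the cap first touched the threads. I read the force only between moves, so a brief higher peak would not show.
- **Is it home:** the oblique picture shows the rim down on the collar with no visible gap and the cap looking upright. The gap I measured there was slightly negative (-0.8 to -2 mm). That is calibration bias of 1–2 mm, so the picture supports the cap being home but cannot prove the 0.8 mm limit. The rise in torque after the expected amount of turning agrees with it.
- **What disagreed:** heights taken from the earlier, steeper wrist pictures were unreliable by a few millimetres. I used them only to see changes, which showed about 2 mm of sinking while tightening.
- **Other things:** nothing I saw suggested that any bystander or blue cap had been touched, though I did not re-measure their positions.

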